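# Slide painted pine offcuts into their sorting bays

## Task

Push the pine block with red ends along the bench into the three-sided bay whose back wall carries the red rail, and the block with blue ends into the bay with the blue rail, so that each lies flat and wholly inside its bay. Keep them sliding on the bench: do not lift them or tip them over. Leave the unpainted block, the hammer and the glue bottle where they are.

Things in the scene. Friction and masses are not known exactly. Their poses are not given: they have to be found in the camera images.
- red_block: pine block 100 mm long, 48 wide, 40 high, both ends dipped in red paint for 30 mm. Its origin is the centre of its underside, its y axis runs along its length and z up. Its sawn faces are flat; it weighs about 0.1 kg and slides on the bench (friction coefficient about 0.5 to 0.7).
- blue_block: the same kind of pine block with blue ends. Its origin is the centre of its underside, its y axis runs along its length and z up. Its sawn faces are flat; it weighs about 0.1 kg and slides on the bench (friction coefficient about 0.5 to 0.7).
- plain_block: the same kind of pine block, unpainted, lying beside the other two with its length also roughly across the bench (along world y); stays where it is. The three lie in a row, in any order, about 90 mm from centre to centre in world x, staggered in y and slightly yawed.
- red_block_end1 (a point): centre of one end face of the red block (+50 mm along its y axis, 20 mm up)
- red_block_end2 (a point): centre of one end face of the red block (-50 mm along its y axis, 20 mm up)
- blue_block_end1 (a point): centre of one end face of the blue block (+50 mm along its y axis, 20 mm up)
- blue_block_end2 (a point): centre of one end face of the blue block (-50 mm along its y axis, 20 mm up)
- bay_left: the bay on the robot's left (world +y): three-sided plywood fence fixed to the bench (the bench itself is its floor): inner space 320 mm along x by 160 mm along y, walls 45 mm high, side walls 12 mm and back wall 18 mm thick. Origin at the centre of the inner floor, at bench height; z up. The open mouth is on its -y side, at y = -80 mm, looking towards the blocks; the back wall is on its +y side.
- bay_right: the bay on the robot's right (world -y): three-sided plywood fence fixed to the bench (the bench itself is its floor): inner space 320 mm along x by 160 mm along y, walls 45 mm high, side walls 12 mm and back wall 18 mm thick. Origin at the centre of the inner floor, at bench height; z up. The open mouth is on its +y side, at y = +80 mm, looking towards the blocks; the back wall is on its -y side.
- red_rail: red painted bar 130 x 34 x 20 mm fixed on top of the back wall of one of the two bays (either); origin at the centre of its underside, 45 mm above the bench and 89 mm behind that bay's centre
- blue_rail: blue painted bar of the same size and in the same place on the other bay
- hammer: hammer lying on the bench beyond the blocks, about 260 mm long, roughly along world y, head towards the left; origin on the underside, midway along; leave alone
- glue: yellow glue bottle standing beyond the blocks, 60 mm across, 120 mm high; origin at the centre of its underside; leave alone
Things that resemble listed ones, but are neither listed nor needed, are in the scene too. Leave any turquoise look-alike of the blue_block alone.

How it is judged:
By the outcome, as a careful person would: the job done as asked, in the order asked, and still so for the second after the job is handed in, with the robot touching nothing.
It also fails if it takes over 54 s, if anything falls off the work surface, if the arm or the gripper's body presses on something with over 40 N, if the wrist force passes 120 N, or if a joint passes its speed limit or range.

## Robot

A 6-joint arm with a two-finger parallel gripper is mounted at the origin on the work surface. World frame = base frame: x ahead of the robot, y to its left, z up, the work surface at z = 0. Lengths are in mm, angles in rad, forces in N, time in s.
With the tool pointing down it reaches from about 350 to 800 mm from the base axis. Payload 7.3 kg.
Tool frame: the origin (TCP) lies at the very end of the fingers, on their centre line; the grasp point (between the pads) lies behind it (r.tcp_to_grasp is the z of the grasp point in the tool frame, in mm); z points along the fingers, y is the direction in which the jaws open and shut (so a half turn about z gives the same grasp; the last joint's range is limited). The gripper opens to 85 mm and grips with 20 to 120 N. Pads are 22 mm wide; open, the fingers measure 114 mm over their backs; the gripper's body (76 mm by 85 mm) begins 54 mm behind the grasp point. The pads swing forward as they close: fully open they stand 13 mm farther back than shut.
Start: joints at [1.003, 0.342, 1.524, -0, 1.275, -0.146], TCP at [214.925, 479.011, 231.322] pointing down, gripper open.
Joint ranges: [-2.53, 2.53], [-0.77, 2.02], [0.04, 2.7], [-1, 4.14], [0.28, 2.66], [-3.11, 3.11]. Speed limits (rad/s): [2.57, 2.57, 3.14, 3.14, 3.14, 3.14].

## Interface

Orientations are given as a unit quaternion [x, y, z, w].
In Python, from cell import r gives the robot as it stands.
- The arm moves only by the tool jog_arm, never from a script. Its arguments are lists of equal length, an entry for each row: "offset": the shift along the tool's x, y, z in m, a list of three; "turn": the turn, a rotation vector about the tool's x, y, z in rad, a list of three; "hand": the finger opening in m, from 0 to 0.0854. In form: {"offset": [[x, y, z], ...], "turn": [[ax, ay, az], ...], "hand": [hand, ...]}. A call has 1 to 10 rows; each row shifts and turns the pose as measured when the row begins, along the tool's axes as they then stand; what a row does not reach is not made up. A row lasts 1/12 s, in which the tool goes at most 41.7 mm and 7.16 degrees, less where a joint would pass 70% of its speed; a pose out of reach is approached as far as the arm can. A call is refused whole if a number of a shift passes 0.0417 or a number of a turn 0.125, either way. A call with a gripper value outside its range is refused whole. The fingers move at their own pace and stop on an object; the grip force is fixed at half the most. Time passes only in rows, so rows that do not move let the fingers close. It gives the time, the measured TCP pose, the force and the opening at its end, in the units of the state.
- r.sense(): the state, without advancing time (a new reading comes with each control period).
- r.grab_frame(name): name is "scene" or "top" or "wrist"; returns the picture (384x512x3 uint8, red, green, blue); there is no depth.
- r.camera_params(name): a dict with "fov_y" (degrees; the focal length in pixels is half the picture's height over the tangent of half this angle, whatever the lens; pixels are square), "cx", "cy" (the principal point, pixels), "extrinsics" (4x4, takes a point from world to camera coordinates); the wrist camera has in their place "tool_from_camera" (4x4, takes a point from camera to tool coordinates, whose origin is the TCP and whose axes are the flange's). Camera axes: x right, y down, z forward; pixel columns grow to the right and rows downward; lengths in mm; the calibration is good to about 2 mm. The wrist camera is an equidistant fisheye: a pixel r from the principal point sees the ray r / f radians off the axis. A picture is of the moment at which its call begins: read the wrist's pose just before it. camera_params takes no time and is no camera call.
- r.close_job(): hands the job in, once; it reports no verdict.
The state is a dict: "clock": time; "qpos": joint angles; "joint_velocities": joint speeds; "joint_torque": joint torques, N m; "ee_pos": TCP position; "eef_rot": TCP orientation; "contact_force": force on the tool from outside, world axes, zero at the start; "ft_torque": the same for the moment, N m; "width": finger opening in mm.
Only numpy, scipy, OpenCV 4.12 (cv2) and the standard library are available. Lean on these libraries where they do the work, as an engineer would, in place of code of your own. Each camera call takes 0.05 s, during which the arm holds its last target.

## Working session

There is one attempt and no reset: what is moved stays moved. The work goes in short steps, Python scripts to look and compute and a tool call to move; the robot and the scene stay as the last step left them, time stands still between calls to the robot, and variables do not carry over. Pictures are saved under pics/ and viewed, and the job is handed in when it is done.

Besides the shell and the picture viewer there is one more tool, called after "Emit:" as a command line: name --argument value ..., lists and objects as JSON in quotes. jog_arm: Moves the arm, as the interface text tells. Its arguments: {"type":"object","properties":{"offset":{"type":"array"},"turn":{"type":"array"},"hand":{"type":"array"}},"required":["offset","turn","hand"]}

```bash
ls; mkdir -p pics; python3 - <<'E'
from cell import r
import cv2
for n in ("top","scene"):
    im=r.grab_frame(n); cv2.imwrite(f"pics/{n}0.png",im[...,::-1]); print(n,r.camera_params(n))
print(r.sense(), r.tcp_to_grasp)
E
```

```text
pics
top {'fov_y': 57.14938927805047, 'cx': 255.44654169551748, 'cy': 189.4168776035742, 'extrinsics': array([[-2.13989771e-02, -9.99542314e-01, -2.13833264e-02,
         1.91968650e+01],
       [-9.92957590e-01,  2.37410448e-02, -1.16067167e-01,
         5.80590192e+02],
       [ 1.16521707e-01,  1.87490176e-02, -9.93011161e-01,
         9.37241152e+02],
       [ 0.00000000e+00,  0.00000000e+00,  0.00000000e+00,
         1.00000000e+00]])}
scene {'fov_y': 57.2072596797909, 'cx': 256.9970419098363, 'cy': 188.04356230684655, 'extrinsics': array([[ 7.12177971e-01,  7.01938057e-01, -9.24670432e-03,
        -4.14055696e+02],
       [ 5.88216714e-01, -6.03883340e-01, -5.37890332e-01,
        -3.15608221e+02],
       [-3.83149625e-01,  3.77634579e-01, -8.42964109e-01,
         1.31965635e+03],
       [ 0.00000000e+00,  0.00000000e+00,  0.00000000e+00,
         1.00000000e+00]])}
{'clock': 0.1, 'qpos': array([ 1.00303029e+00,  3.42666678e-01,  1.52491168e+00, -6.98046167e-06,
        1.27540533e+00, -1.45988252e-01]), 'joint_velocities': array([-1.92886911e-03, -2.27808499e-04, -1.95869678e-03,  1.02495935e-03,
       -6.55624121e-04, -4.45440180e-05]), 'joint_torque': array([ 1.75792149e-03, -4.34449947e+01, -2.46490252e+01, -1.49779780e-04,
        4.82540141e-03, -1.74852474e-06]), 'ee_pos': array([214.70943914, 478.6990423 , 230.69180666]), 'eef_rot': array([ 2.09328137e-01,  9.77845206e-01, -6.52860001e-04, -2.39850610e-04]), 'contact_force': array([0.0544755 , 0.14964664, 0.22812182]), 'ft_torque': array([0.03301535, 0.00921686, 0.02975277]), 'width': 85.07733210793391} -18.700000000000003
```

View pics/top0.png

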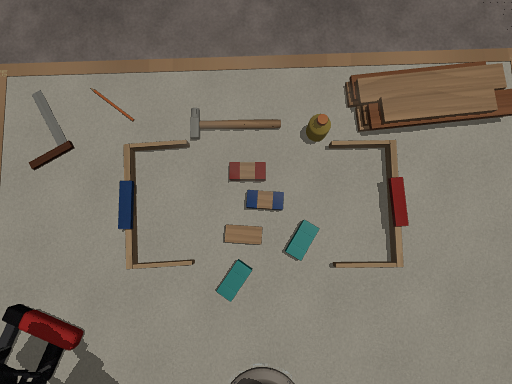

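View pics/scene0.png

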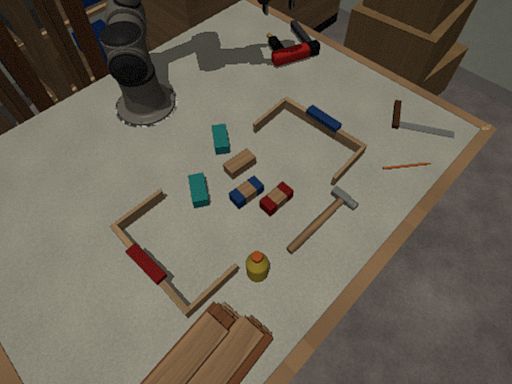

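The top view shows the red block at (247,171), blue at (265,200) and plain at (243,234). The turquoise look-alikes are at (302,240) and (234,280). The blue rail is on the left bay at (126,205) and the red rail on the right bay at (399,201). I'll check this in a close crop.

```bash
cat > h.py <<'E'
import numpy as np, cv2
from cell import r
def px2w(name,u,v,z,h=384):
    p=r.camera_params(name); f=h/2/np.tan(np.radians(p['fov_y']/2))
    E=p['extrinsics']; R=E[:3,:3]; c=-R.T@E[:3,3]
    d=R.T@np.array([(u-p['cx'])/f,(v-p['cy'])/f,1]); return c+d*(z-c[2])/d[2]
def crop(im,u0,v0,u1,v1,k,fn):
    cv2.imwrite(fn,cv2.resize(im[v0:v1,u0:u1,::-1],None,fx=k,fy=k,interpolation=cv2.INTER_CUBIC))
E
python3 - <<'E'
import cv2; from h import crop
im=cv2.imread("pics/top0.png")[...,::-1]
crop(im,210,150,330,250,6,"pics/c0.png")
E
```

```text
(no output)
```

View pics/c0.png

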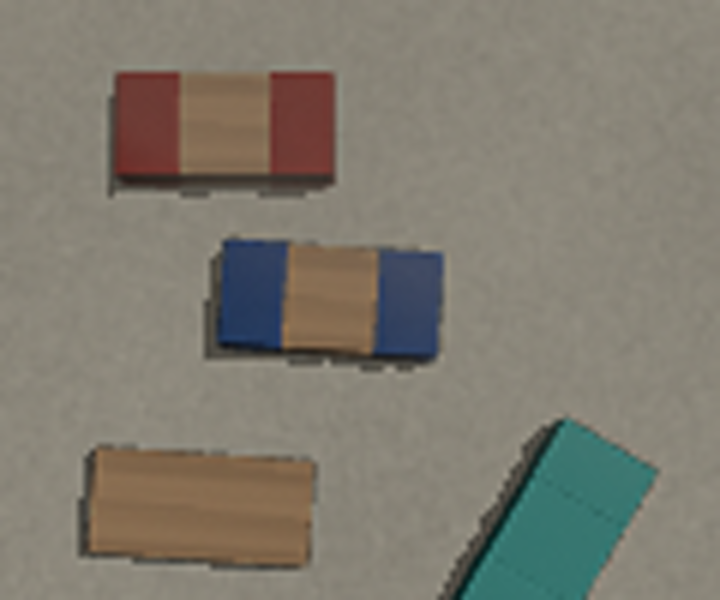

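The crop confirms red at the top, blue in the middle, and plain and turquoise clearly separate.

```bash
python3 - <<'E'
from h import *
np.set_printoptions(precision=1,suppress=True)
for n,c in dict(red=[(115,72),(334,73),(334,176),(115,174)],blue=[(224,240),(443,252),(437,357),(218,345)],plain=[(95,447),(315,460),(308,567),(90,552)]).items():
    P=np.array([px2w("top",210+(u+.5)/6-.5,150+(v+.5)/6-.5,40) for u,v in c])[:,:2]
    d=(P[0]+P[3]-P[1]-P[2])/2; w=(P[0]+P[1]-P[2]-P[3])/2
    print(n,P.tolist(),P.mean(0),"len",np.linalg.norm(d),"wid",np.linalg.norm(w),"yaw",np.degrees(np.arctan2(-d[0],d[1])))
# bay corners top of walls, z=45
for n,uv in dict(LmouthFar=(188,144),LmouthNear=(193,264),LbackFar=(128,146),LbackNear=(130,267),RmouthFar=(331,144),RmouthNear=(334,265),RbackFar=(396,142),RbackNear=(402,264)).items(): print(n,px2w("top",*uv,45))
print("glue",px2w("top",318,120,110),px2w("top",320,141,0))
print("turq",px2w("top",318,228,40),px2w("top",304,220,40))
s=r.sense(); 
from scipy.spatial.transform import Rotation as R
print(R.from_quat(s['eef_rot']).as_matrix())
E
```

```text
red [[659.4946201708792, 78.16439972953728], [656.4384603345173, -22.79075532719795], [608.5535913060646, -21.61097724589764], [611.9457851258694, 78.76344171645066]] [634.1  28.1] len 100.71640710378404 wid 47.72514031937538 yaw -1.8344904923522183
blue [[580.2737580085065, 29.30399168509321], [572.3910634358268, -70.33810024847735], [524.659645384832, -66.16382227937794], [532.3599713932477, 32.92120964333954]] [552.4 -18.6] len 99.6685761494355 wid 47.981018602243694 yaw -4.48362585848799
plain [[487.4915984749591, 89.38796886477478], [479.494876882459, -9.869273753727011], [431.8880450631702, -5.609134485776628], [440.5708750538516, 92.17912401522406]] [459.9  41.5] len 98.87509412442026 wid 47.39509323944077 yaw -4.838451584355454
LmouthFar [711.  190.4  45. ]
LmouthNear [383.3 176.7  45. ]
LbackFar [709.8 358.2  45. ]
LbackNear [378.7 345.9  45. ]
RmouthFar [ 700.4 -204.8   45. ]
RmouthNear [ 373.4 -197.6   45. ]
RbackFar [ 701.3 -382.5   45. ]
RbackNear [ 372.5 -376.1   45. ]
glue [ 748.9 -161.1  110. ] [ 721.1 -182.7    0. ]
turq [ 471.5 -160.3   40. ] [ 493.8 -123.5   40. ]
[[-0.9  0.4 -0. ]
 [ 0.4  0.9 -0. ]
 [ 0.  -0.  -1. ]]
```

Emit:
jog_arm --offset '[[0,0,0],[0,0,0],[0,0,0],[0,0,0],[0,0,0],[0,0,0],[0,0,0],[0,0,0],[0,0,0],[0,0,0]]' --turn '[[0,0,0.118],[0,0,0.118],[0,0,0.118],[0,0,0.118],[0,0,0.118],[0,0,0.118],[0,0,0.118],[0,0,0.118],[0,0,0.118],[0,0,0.118]]' --hand '[0.018,0.018,0.018,0.018,0.018,0.018,0.018,0.018,0.018,0.018]'

```text
clock: 0.93
ee_pos: [213.3, 476.4, 226.3]
eef_rot: [0.736, 0.677, -0.006, 0.002]
contact_force: [0.5, 0.3, -0.5]
width: 17.7
```

```bash
cat >> h.py <<'E'
from scipy.spatial.transform import Rotation as R
def to(x,y,z,ang):
    s=r.sense(); M=R.from_quat(s['eef_rot']).as_matrix(); p=s['ee_pos']
    print("t",s['clock'],"p",p.round(1),"q",s['qpos'].round(2),"F",s['contact_force'].round(1),"w",round(s['width'],1))
    a=np.radians(ang); T=np.array([[np.cos(a),np.sin(a),0],[np.sin(a),-np.cos(a),0],[0,0,-1]])
    print("offset tool mm",(M.T@(np.array([x,y,z])-p)).round(1),"turn",R.from_matrix(M.T@T).as_rotvec().round(3),"ang",np.degrees(np.arctan2(M[1,0],M[0,0])).round(2))
E
python3 -c "
from h import *
to(637,118,231,88.2)"
```

```text
t 0.9333 p [213.3 476.4 226.3] q [ 1.    0.35  1.53 -0.    1.28  1.09] F [ 0.5  0.3 -0.5] w 17.7
offset tool mm [-321.4  452.4   -3.9] turn [-0.006  0.01  -0.053] ang 85.16
```

Emit:
jog_arm --offset '[[-0.02,0.028,0],[-0.02,0.028,0],[-0.02,0.028,0],[-0.02,0.028,0],[-0.02,0.028,0],[-0.02,0.028,0],[-0.02,0.028,0],[-0.02,0.028,0],[-0.02,0.028,0],[-0.02,0.028,0]]' --turn '[[0,0,-0.005],[0,0,-0.005],[0,0,-0.005],[0,0,-0.005],[0,0,-0.005],[0,0,-0.005],[0,0,-0.005],[0,0,-0.005],[0,0,-0.005],[0,0,-0.005]]' --hand '[0.018,0.018,0.018,0.018,0.018,0.018,0.018,0.018,0.018,0.018]'

```text
clock: 1.77
ee_pos: [482.7, 251.6, 222.3]
eef_rot: [0.718, 0.696, -0.01, -0.0]
contact_force: [-0.1, 0.7, -0.6]
width: 17.8
```

```bash
python3 -c "
from h import *
to(637,118,231,88.2)"
```

```text
t 1.7667 p [482.7 251.6 222.3] q [ 0.34  0.4   1.47 -0.01  1.3   0.38] F [-0.1  0.7 -0.6] w 17.8
offset tool mm [-128.9  158.1   -9.2] turn [-0.014  0.013  0.001] ang 88.26
```

Emit:
jog_arm --offset '[[-0.019,0.025,0.01],[-0.019,0.025,0.01],[-0.019,0.025,0.01],[-0.019,0.025,0.01],[-0.019,0.025,0.01],[-0.019,0.025,0.01],[0,0,0]]' --turn '[[-0.002,0.002,0],[-0.002,0.002,0],[-0.002,0.002,0],[-0.002,0.002,0],[-0.002,0.002,0],[-0.002,0.002,0],[-0.002,0.002,0]]' --hand '[0.018,0.018,0.018,0.018,0.018,0.018,0.018]'

```text
clock: 2.35
ee_pos: [638.4, 119.9, 155.9]
eef_rot: [0.72, 0.694, -0.0, -0.001]
contact_force: [-1.3, 0.1, -0.7]
width: 18.1
```

```bash
python3 -c "
from h import *
to(637,120,12,88.2)"
```

```text
t 2.35 p [638.4 119.9 155.9] q [0.07 0.63 1.25 0.   1.26 0.1 ] F [-1.3  0.1 -0.7] w 18.1
offset tool mm [ -0.   -1.2 143.9] turn [-0.001 -0.    -0.005] ang 87.93
```

Emit:
jog_arm --offset '[[0,0,0.025],[0,0,0.025],[0,0,0.025],[0,0,0.025],[0,0,0.02],[0,0,0.012],[0,0,0.003],[0,0,0]]' --turn '[[0,0,0],[0,0,0],[0,0,0],[0,0,0],[0,0,0],[0,0,0],[0,0,0],[0,0,0]]' --hand '[0.018,0.018,0.018,0.018,0.018,0.018,0.018,0.018]'

```text
clock: 3.02
ee_pos: [636.7, 117.9, 11.3]
eef_rot: [0.722, 0.692, -0.003, -0.003]
contact_force: [-0.1, 0.4, -0.2]
width: 17.8
```

```bash
python3 -c "
from h import *
to(637,120,12,88.2)
im=r.grab_frame('top'); crop(im,190,140,330,240,5,'pics/c1.png')"
```

```text
t 3.0167 p [636.7 117.9  11.3] q [0.06 0.79 1.39 0.   0.97 0.1 ] F [-0.1  0.4 -0.2] w 17.8
offset tool mm [ 2.1  0.2 -0.7] turn [-0.008 -0.    -0.01 ] ang 87.63
```

View pics/c1.png

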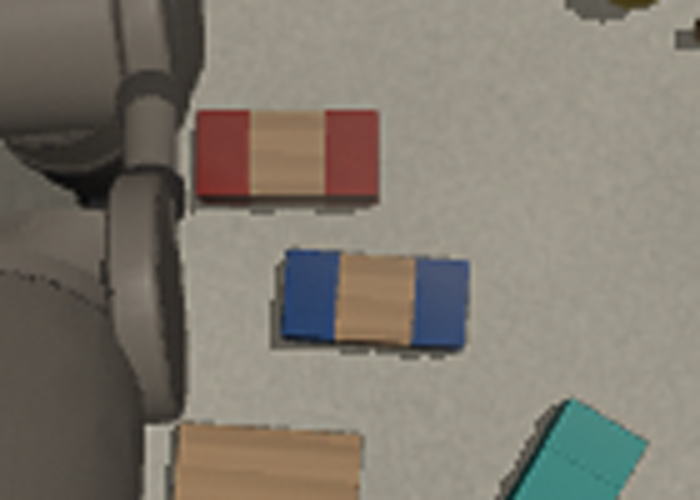

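The blocks are undisturbed and the tool sits behind the red block's +y end. I'll approach slowly.

Emit:
jog_arm --offset '[[-0.01,0,0],[-0.01,0,0],[-0.008,0,0],[-0.006,0,0],[-0.006,0,0],[-0.006,0,0]]' --turn '[[0,0,-0.003],[0,0,-0.003],[0,0,-0.003],[0,0,0],[0,0,0],[0,0,0]]' --hand '[0.018,0.018,0.018,0.018,0.018,0.018]'

```text
clock: 3.57
ee_pos: [637.7, 68.1, 17.2]
eef_rot: [0.718, 0.696, 0.001, 0.0]
contact_force: [1.1, 0.7, -0.2]
width: 17.8
```

```bash
python3 -c "
from h import *
to(627,-228,12,88.2)"
```

```text
t 3.5667 p [637.7  68.1  17.2] q [-0.01  0.77  1.41  0.    0.96  0.02] F [ 1.1  0.7 -0.2] w 17.8
offset tool mm [-296.3   -1.8    4.9] turn [ 0.001 -0.001  0.001] ang 88.26
```

```bash
python3 -c "
from h import *
im=r.grab_frame('top'); crop(im,190,120,330,240,5,'pics/c2.png')"
```

```text
(no output)
```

View pics/c2.png

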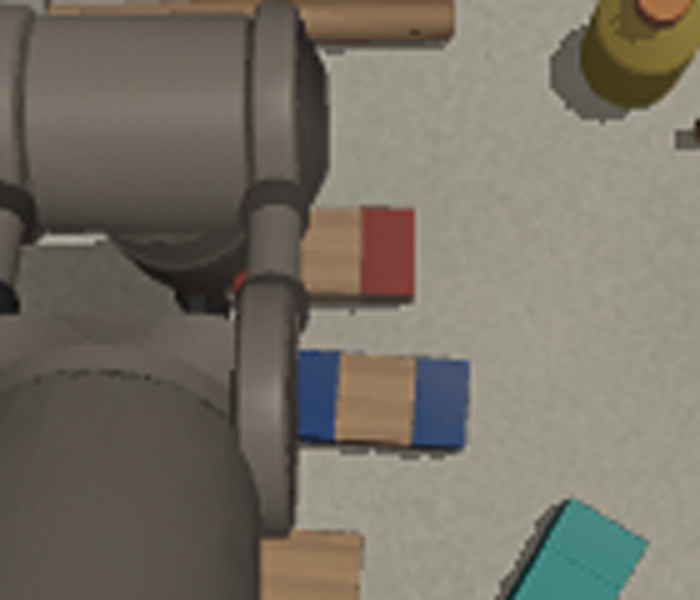

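The red block is sliding straight: its leading end moved from crop column 378 to 413. I'll keep pushing.

Emit:
jog_arm --offset '[[-0.01,0,0.001],[-0.013,0,0.001],[-0.013,0,0.001],[-0.013,0,0.001],[-0.013,0,0.001],[-0.013,0,0],[-0.013,0,0],[-0.013,0,0],[-0.013,0,0]]' --turn '[[0,0,0],[0,0,0],[0,0,0],[0,0,0],[0,0,0],[0,0,0],[0,0,0],[0,0,0],[0,0,0]]' --hand '[0.018,0.018,0.018,0.018,0.018,0.018,0.018,0.018,0.018]'

```text
clock: 4.37
ee_pos: [633.9, -57.8, 11.9]
eef_rot: [0.718, 0.696, 0.001, 0.0]
contact_force: [-0.1, 1.6, 0.9]
width: 18.0
```

```bash
python3 -c "
from h import *
to(627,-228,12,88.2)
im=r.grab_frame('top'); crop(im,190,110,430,280,3,'pics/c3.png')"
```

```text
t 4.3667 p [633.9 -57.8  11.9] q [-0.21  0.77  1.43  0.    0.94 -0.18] F [-0.1  1.6  0.9] w 18.0
offset tool mm [-170.3   -1.7   -0.3] turn [ 0.002 -0.001  0.001] ang 88.25
```

View pics/c3.png

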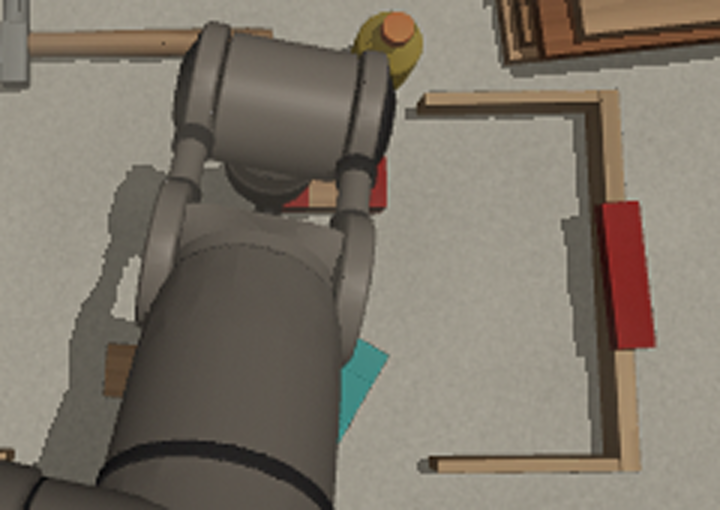

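Emit:
jog_arm --offset '[[-0.01,0,0],[-0.013,0,0],[-0.013,0,0],[-0.013,0,0],[-0.013,0,0],[-0.013,0,0],[-0.013,0,0],[-0.013,0,0],[-0.013,0,0]]' --turn '[[0,0,0],[0,0,0],[0,0,0],[0,0,0],[0,0,0],[0,0,0],[0,0,0],[0,0,0],[0,0,0]]' --hand '[0.018,0.018,0.018,0.018,0.018,0.018,0.018,0.018,0.018]'

```text
clock: 5.17
ee_pos: [629.6, -185.0, 11.8]
eef_rot: [0.718, 0.696, 0.001, 0.001]
contact_force: [0.5, 1.6, 0.5]
width: 18.2
```

```bash
python3 -c "
from h import *
to(627,-228,12,88.2)
im=r.grab_frame('top'); crop(im,190,110,430,280,3,'pics/c4.png')"
```

```text
t 5.1667 p [ 629.6 -185.    11.8] q [-0.4   0.8   1.37  0.    0.98 -0.37] F [0.5 1.6 0.5] w 18.2
offset tool mm [-43.1  -1.3  -0.2] turn [ 0.002 -0.     0.001] ang 88.24
```

View pics/c4.png

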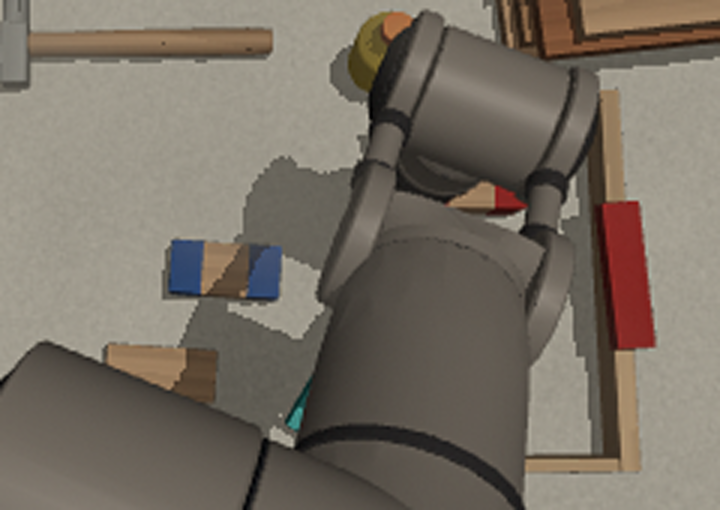

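```bash
python3 -c "
from h import *
im=r.grab_frame('scene'); crop(im,90,150,310,320,3,'pics/c5.png')"
```

```text
(no output)
```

View pics/c5.png

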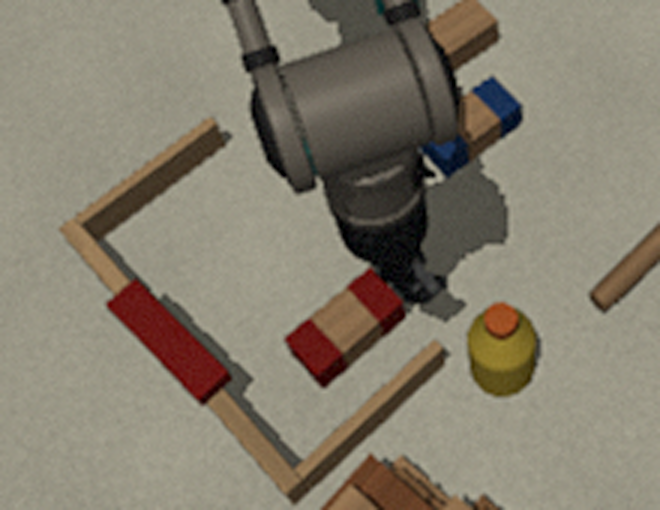

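The block is aligned with the bay and mostly in. I'll push about 43 mm more.

Emit:
jog_arm --offset '[[-0.01,0,0],[-0.012,0,0],[-0.01,0,0],[-0.006,0,0],[-0.003,0,0],[0,0,0],[0,0,0]]' --turn '[[0,0,0],[0,0,0],[0,0,0],[0,0,0],[0,0,0],[0,0,0],[0,0,0]]' --hand '[0.018,0.018,0.018,0.018,0.018,0.018,0.018]'

```text
clock: 5.85
ee_pos: [628.0, -230.8, 11.5]
eef_rot: [0.719, 0.695, 0.001, 0.0]
contact_force: [0.4, 1.0, 0.2]
width: 17.8
```

Emit:
jog_arm --offset '[[0.01,0,0],[0.015,0,0],[0.015,0,0],[0.01,0,-0.01],[0,0,-0.03],[0,0,-0.03],[0,0,-0.03],[0,0,-0.02],[0,0,0]]' --turn '[[0,0,0],[0,0,0],[0,0,0],[0,0,0],[0,0,0],[0,0,0],[0,0,0],[0,0,0],[0,0,0]]' --hand '[0.018,0.018,0.018,0.018,0.018,0.018,0.018,0.018,0.018]'

```text
clock: 6.6
ee_pos: [628.4, -163.6, 137.3]
eef_rot: [0.715, 0.699, -0.0, -0.003]
contact_force: [0.6, 0.2, 1.0]
width: 18.1
```

```bash
python3 -c "
from h import *
to(547,-110,140,85.5)
im=r.grab_frame('scene'); crop(im,90,150,310,320,3,'pics/c6.png')"
```

```text
t 6.6 p [ 628.4 -163.6  137.3] q [-0.37  0.65  1.27  0.    1.22 -0.35] F [0.6 0.2 1. ] w 18.1
offset tool mm [ 51.7 -82.6  -2.1] turn [-0.005 -0.004  0.056] ang 88.7
```

View pics/c6.png

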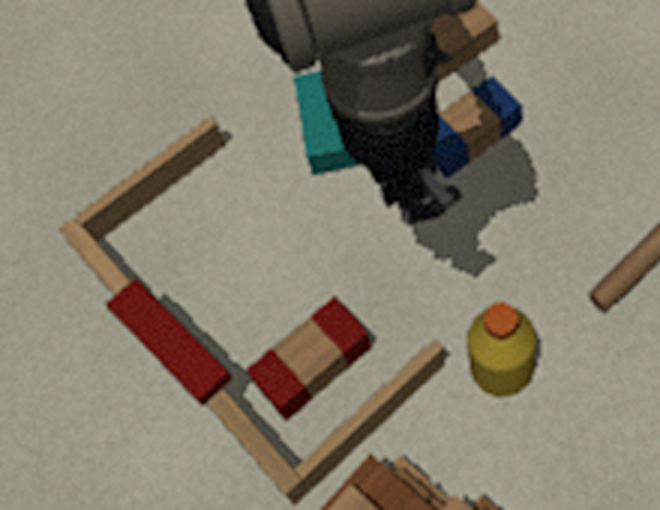

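Red is wholly inside the right bay, with its trailing corners at crop (335,298) and (372,338), well past the mouth line. Blue is next.

Emit:
jog_arm --offset '[[0.01,-0.016,0],[0.01,-0.016,0],[0.01,-0.016,0],[0.01,-0.016,0],[0.006,-0.01,0],[0.001,-0.003,0],[0,0,0]]' --turn '[[0,0,0.01],[0,0,0.01],[0,0,0.01],[0,0,0.01],[0,0,0.01],[0,0,0.006],[0,0,0]]' --hand '[0.018,0.018,0.018,0.018,0.018,0.018,0.018]'

```text
clock: 7.23
ee_pos: [545.5, -103.4, 130.4]
eef_rot: [0.733, 0.68, -0.003, -0.008]
contact_force: [-0.3, 1.0, -0.3]
width: 17.9
```

```bash
python3 -c "
from h import *
to(545.5,-110,12,85.5)"
```

```text
t 7.2333 p [ 545.5 -103.4  130.4] q [-0.33  0.5   1.57  0.    1.09 -0.25] F [-0.3  1.  -0.3] w 17.9
offset tool mm [ -7.5   2.4 118.4] turn [-0.016 -0.007  0.003] ang 85.68
```

Emit:
jog_arm --offset '[[-0.007,0.002,0.01],[0,0,0.022],[0,0,0.022],[0,0,0.022],[0,0,0.018],[0,0,0.01],[0,0,0.003],[0,0,0]]' --turn '[[-0.01,-0.005,0],[-0.005,-0.002,0],[0,0,0],[0,0,0],[0,0,0],[0,0,0],[0,0,0],[0,0,0]]' --hand '[0.018,0.018,0.018,0.018,0.018,0.018,0.018,0.018]'

```text
clock: 7.9
ee_pos: [550.9, -111.3, 16.8]
eef_rot: [0.732, 0.681, 0.0, 0.001]
contact_force: [-0.3, 0.6, -0.2]
width: 17.9
```

```bash
python3 -c "
from h import *
to(545.5,-110,12,85.5)
im=r.grab_frame('scene'); crop(im,150,100,370,270,3,'pics/c7.png')
im=r.grab_frame('top'); crop(im,190,130,410,270,3,'pics/c7b.png')"
```

```text
t 7.9 p [ 550.9 -111.3   16.8] q [-0.34  0.66  1.66 -0.    0.82 -0.26] F [-0.3  0.6 -0.2] w 17.9
offset tool mm [ 0.9 -5.5  4.7] turn [0.002 0.001 0.006] ang 85.87
```

View pics/c7.png

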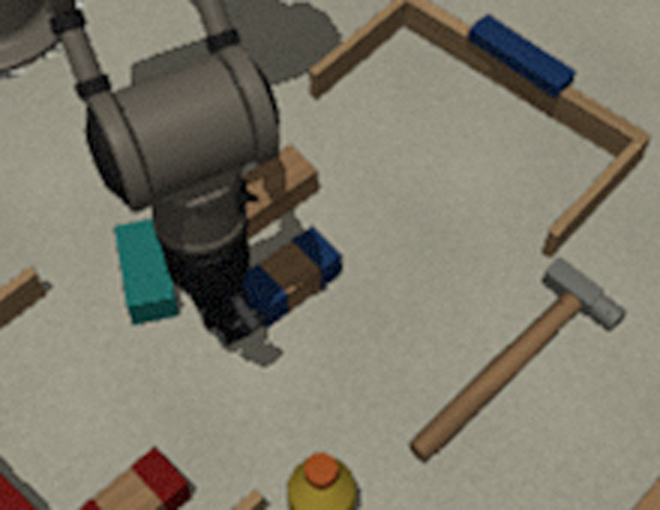

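View pics/c7b.png

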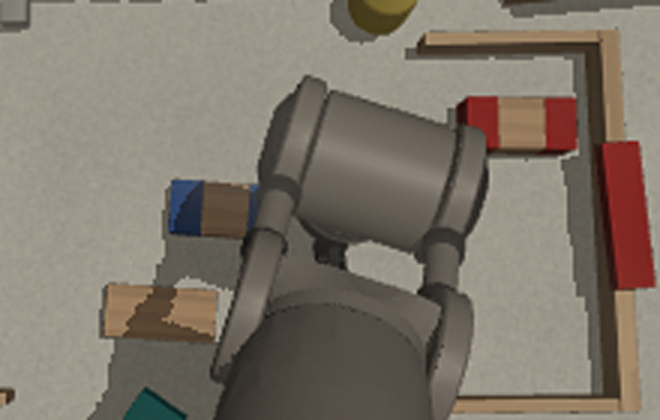

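Blue is undisturbed and the tool is behind its -y end. I'll trim the position, then push towards +y.

Emit:
jog_arm --offset '[[0,-0.004,0.002],[0.006,0,0.002],[0.008,0,0],[0.008,0,0],[0.006,0,0],[0.006,0,0],[0.006,0,0],[0.006,0,0]]' --turn '[[0,0,0.006],[0,0,0],[0,0,0],[0,0,0],[0,0,0],[0,0,0],[0,0,0],[0,0,0]]' --hand '[0.018,0.018,0.018,0.018,0.018,0.018,0.018,0.018]'

```text
clock: 8.67
ee_pos: [553.9, -61.8, 18.1]
eef_rot: [0.734, 0.679, 0.003, 0.006]
contact_force: [0.2, -0.8, -0.7]
width: 18.1
```

```bash
python3 -c "
from h import *
to(570,212,12,85.5)
im=r.grab_frame('scene'); crop(im,150,100,370,270,3,'pics/c8.png')"
```

```text
t 8.6667 p [553.9 -61.8  18.1] q [-0.25  0.65  1.68 -0.    0.8  -0.17] F [ 0.2 -0.8 -0.7] w 18.1
offset tool mm [274.3  -5.6   4.9] turn [ 0.013  0.004 -0.   ] ang 85.47
```

View pics/c8.png

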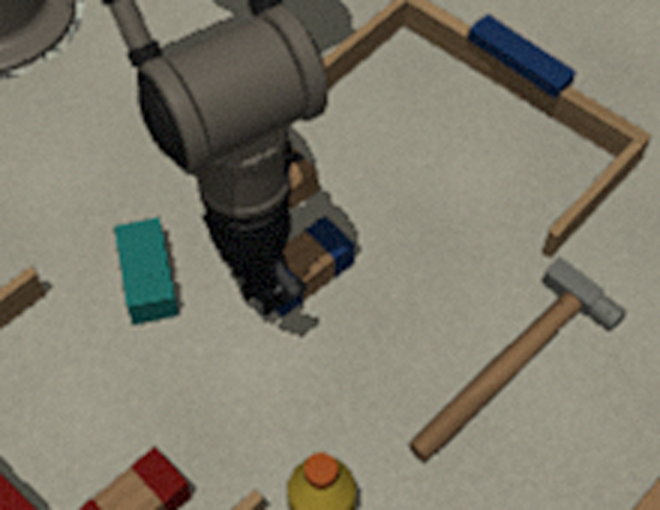

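Emit:
jog_arm --offset '[[0.009,0,0.001],[0.012,0,0.001],[0.012,0,0.001],[0.012,0,0.001],[0.012,0,0.001],[0.012,0,0.001],[0.012,0,0.001],[0.012,0,0]]' --turn '[[0.003,0.001,0],[0.003,0.001,0],[0.003,0.001,0],[0,0,0],[0,0,0],[0,0,0],[0,0,0],[0,0,0]]' --hand '[0.018,0.018,0.018,0.018,0.018,0.018,0.018,0.018]'

```text
clock: 9.38
ee_pos: [562.1, 40.1, 10.4]
eef_rot: [0.735, 0.678, 0.001, 0.002]
contact_force: [0.9, -0.9, 0.2]
width: 18.1
```

```bash
python3 -c "
from h import *
to(570,212,12,85.5)
im=r.grab_frame('scene'); crop(im,150,80,370,250,3,'pics/c9.png')"
```

```text
t 9.3833 p [562.1  40.1  10.4] q [-0.06  0.67  1.66 -0.    0.81  0.02] F [ 0.9 -0.9  0.2] w 18.1
offset tool mm [172.   -5.8  -1.8] turn [ 0.004  0.001 -0.001] ang 85.45
```

View pics/c9.png

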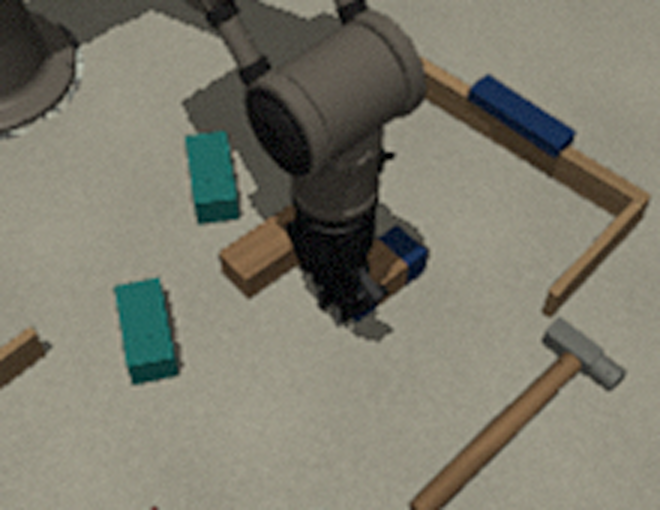

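Emit:
jog_arm --offset '[[0.01,0,0],[0.012,0,0],[0.012,0,0],[0.012,0,0],[0.012,0,0],[0.012,0,0],[0.012,0,0],[0.012,0,0],[0.012,0,0]]' --turn '[[0,0,0],[0,0,0],[0,0,0],[0,0,0],[0,0,0],[0,0,0],[0,0,0],[0,0,0],[0,0,0]]' --hand '[0.018,0.018,0.018,0.018,0.018,0.018,0.018,0.018,0.018]'

```text
clock: 10.18
ee_pos: [570.7, 158.3, 10.3]
eef_rot: [0.734, 0.679, 0.001, 0.001]
contact_force: [0.7, -1.0, -0.2]
width: 18.1
```

```bash
python3 -c "
from h import *
to(570,212,12,85.5)
im=r.grab_frame('scene'); crop(im,190,50,410,220,3,'pics/c10.png')"
```

```text
t 10.1833 p [570.7 158.3  10.3] q [ 0.14  0.71  1.57 -0.    0.86  0.22] F [ 0.7 -1.  -0.2] w 18.1
offset tool mm [53.5 -4.9 -1.7] turn [ 0.003  0.001 -0.   ] ang 85.48
```

View pics/c10.png

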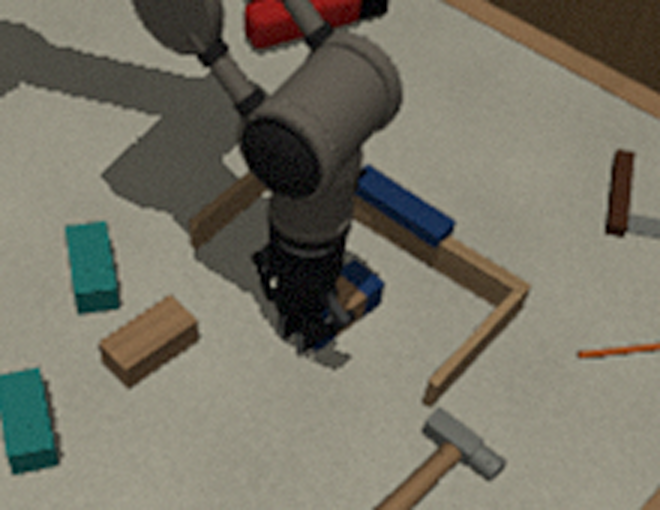

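Emit:
jog_arm --offset '[[0.01,0,0],[0.012,0,0],[0.012,0,0],[0.01,0,0],[0.006,0,0],[0.003,0,0],[0,0,0],[0,0,0]]' --turn '[[0,0,0],[0,0,0],[0,0,0],[0,0,0],[0,0,0],[0,0,0],[0,0,0],[0,0,0]]' --hand '[0.018,0.018,0.018,0.018,0.018,0.018,0.018,0.018]'

```text
clock: 10.9
ee_pos: [575.1, 220.3, 10.1]
eef_rot: [0.733, 0.68, 0.001, 0.001]
contact_force: [-0.1, -2.3, 1.0]
width: 17.8
```

Emit:
jog_arm --offset '[[-0.01,0,0],[-0.015,0,0],[-0.015,0,0],[-0.02,0,-0.01],[-0.02,0,-0.03],[-0.02,0,-0.03],[-0.02,0,-0.03],[-0.02,0,-0.03],[-0.02,0,-0.03],[0,0,0]]' --turn '[[0,0,0],[0,0,0],[0,0,0],[0,0,0],[0,0,0],[0,0,0],[0,0,0],[0,0,0],[0,0,0],[0,0,0]]' --hand '[0.018,0.018,0.018,0.018,0.018,0.018,0.018,0.018,0.018,0.018]'

```text
clock: 11.73
ee_pos: [556.4, 39.8, 173.0]
eef_rot: [0.736, 0.677, -0.004, -0.001]
contact_force: [0.5, -0.2, -0.4]
width: 18.1
```

```bash
python3 -c "
from h import *
to(570,212,12,85.5)
im=r.grab_frame('top'); crop(im,90,100,430,310,2,'pics/c11.png'); crop(im,110,130,210,280,4,'pics/c11b.png'); crop(im,320,130,420,280,4,'pics/c11c.png')
im=r.grab_frame('scene'); cv2.imwrite('pics/s11.png',im[...,::-1])"
```

```text
t 11.7333 p [556.4  39.8 173. ] q [-0.06  0.46  1.51 -0.    1.18  0.02] F [ 0.5 -0.2 -0.4] w 18.1
offset tool mm [173.4   0.5 160.3] turn [-0.007  0.004 -0.004] ang 85.26
```

View pics/c11.png

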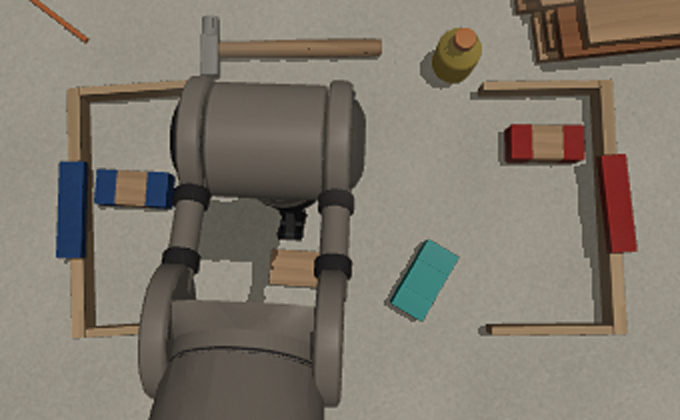

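View pics/c11b.png

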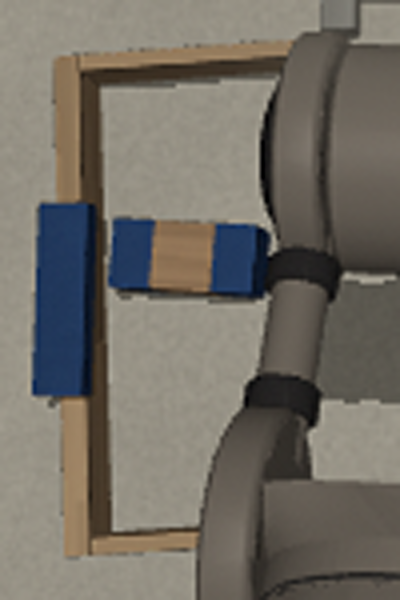

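View pics/c11c.png

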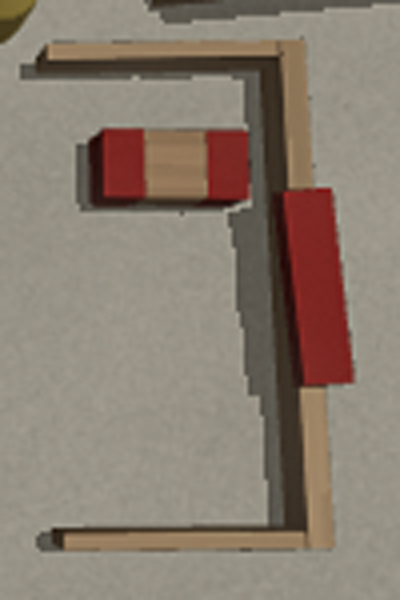

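View pics/s11.png

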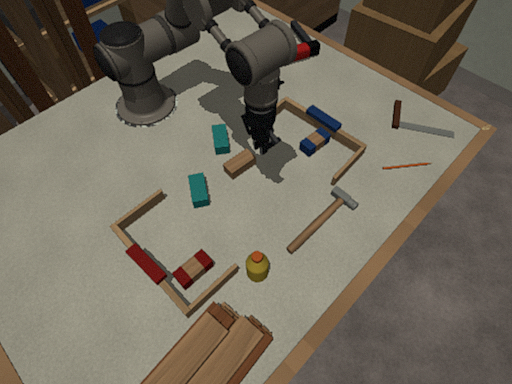

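Both blocks lie flat and wholly inside their bays. Red's trailing top edge is at px (345,162), against the mouth at px 332. Blue's is at about px 172, against the mouth at about 190. Plain, hammer and glue haven't moved, and the tool is clear at z = 173.

```bash
python3 -c "
from cell import r
print(r.close_job())"
```

```text
the job is handed in; nothing more can be done
None
```

I pushed the red block into the right bay (red rail) first, then the blue block into the left bay (blue rail). Each was slid along the bench by two fingers on its end face. I handed the job in at about 12 s.

- **Blocks:** In the last pictures both lie flat and wholly inside their bays, roughly 30 mm (red) and 37 mm (blue) past the mouth. These depths were read from the top view using an approximate pixel scale.
- **Forces:** The force readings, taken at the end of each move, stayed at or below about 2.5 N.
- **Everything else:** By eye in the last pictures, the unpainted block (partly hidden by the arm in the top view), hammer, glue bottle and turquoise look-alikes are where they started. The tool was clear at z = 173 mm.
- **Failed checks:** None failed. The tool ran about 4 to 6 mm off blue's axis during its push, but the block still went in straight.

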